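Turn the pastry brush bristles-up and park its mug

ROBOT

A 6-joint arm with a two-finger parallel gripper is mounted at the origin on a cart in front of the work surface, level with it; the furniture and walls round the work are solid. World frame = base frame: x ahead of the robot, y to its left, z up, the work surface at z = 0. Lengths are in mm, angles in rad, forces in N, time in s.
With the tool pointing down it reaches from about 425 to 1125 mm from the base axis. Payload 14.9 kg.
Tool frame: the origin (TCP) lies midway between the tips of the shut fingers; the grasp point (between the pads) lies 19 mm behind it; z points along the fingers, y is the line along which they close (so a half turn about z gives the same grasp; the last joint's range is limited). The gripper opens to 91 mm and grips with 3 to 60 N. Pads are 32 mm wide; open, the fingers measure 118 mm over their backs; the gripper's body (76 mm by 178 mm) begins 60 mm behind the grasp point.
Start: joints at [-1.346, 0.379, 1.734, -0, 1.028, -0.033], TCP at [178.463, -676.882, 213.932] pointing down, gripper open.
Joint ranges: [-2.77, 2.77], [-0.74, 2.19], [0, 2.66], [-1.06, 4.2], [0.31, 2.87], [-3.08, 3.08]. Speed limits (rad/s): [1.89, 1.89, 2.39, 3.14, 3.14, 3.14].

INTERFACE

Orientations are given as [roll, pitch, yaw] about the fixed x, y, z axes, in that order (R = Rz(yaw) Ry(pitch) Rx(roll)).
In Python, from rig import readout, camera, get_calibration, bot, regions_of gives the robot as it stands.
- The arm moves only by the shell command python3 -m crank 'ROWS'. ROWS is JSON, a list of rows, each a list of 3 entries, a list of its own where there are three numbers: the shift along the world's x, y, z in cm, then the turn about the world's z in rad, then the finger opening in cm, from 0 to 9.12. In form: [[[x, y, z], spin, grip], ...]. A call has 1 to 5 rows; each row shifts and turns the commanded pose from where the row before left it; what a row does not reach is not made up. A row lasts 1/8 s, in which the tool goes at most 62.5 mm and 10.7 degrees, less where a joint would pass 70% of its speed; a pose out of reach is approached as far as the arm can. A call with a gripper value outside its range is refused whole. The fingers move at their own pace and stop on an object; the grip force is fixed at half the most. Time passes only in rows, so rows that do not move let the fingers close. It gives the time, the measured TCP pose, the force, the opening and the grip force at its end, in the units of the state.
- readout.get_state(): the state, without advancing time (a new reading comes with each control period).
- camera(name): name is "side" or "top"; returns the picture (400x640x3 uint8, red, green, blue); there is no depth.
- get_calibration(name): a dict with "fx", "fy", "cx", "cy" (pixels), "cam_to_world" (4x4, takes a point from camera to world coordinates). Camera axes: x right, y up, looking along -z (the intrinsics and any distortion apply to the point x, -y, -z); pixel columns grow to the right and rows downward; lengths in mm; the calibration is good to about 2 mm. A picture is of the moment at which its call begins. get_calibration takes no time and is no camera call.
- bot.hand_in(): hands the job in; it is judged then, once.
Trained networks look in the newest picture that a camera, given by its name, has taken for a name from the list of things; names that differ only in an ending like _2 or _b are one class to them, and where a whole thing is asked for, a point or a joint stands for the part that bears it (a point fixed in the world has none). Each returns a list of dicts, best first, with "confidence" (0 to 1); they miss things now and then, are a little off and sometimes report something else, mostly with a low value. They report only what shows in the picture. A call takes as long as a camera call. They do not tell look-alikes from the thing itself.
- regions_of(camera, query): "pixels" (400x640 bool, what is visible of it) and "xy" ([column, row] in pixels, amid what is visible of it).
The state is a dict: "time_s": time; "joints": joint angles; "qd": joint speeds; "joint_torque": joint torques, N m; "eef_pos": TCP position; "eef_rot": TCP orientation; "ft_force": force on the tool from outside, world axes, zero at the start; "moment": the same for the moment, N m; "grip_width": finger opening in mm; "finger_force": force on a finger pad.
Only numpy, scipy, OpenCV 4.12 (cv2) and the standard library are available. Lean on these libraries where they do the work, as an engineer would, in place of code of your own. Each camera call takes 0.05 s, during which the arm holds its last target. There are 200 camera calls.

TASK

The pastry brush has been put into the orange mug bristles-down, which bends the bristles. Pull it right out, turn it end for end (the wooden brush rest is there to lay it on while you change your grip) and stand it back in the mug handle-down, without dropping it; then push the mug, sliding it upright along the table and never lifting it, into the three-sided wooden bay until it is against the back rail. Leave the other things on the table where they are.

Things in the scene. Friction and masses are not known exactly. Their poses are not given: they have to be found in the camera images.
- brush: Loose round pastry brush, 240 mm long, 60 g, same all round its axis. Origin on the axis, own z along it to the bristles. Dark wooden handle, 14 mm diameter, from z = -195 mm (butt) to -20 mm; steel ferrule, 25 mm diameter, to +6 mm; rigid cream bristles, at most 28 mm diameter, to +45 mm. Balance point about z = -72 mm. At first it leans 15 to 30 degrees in the mug, to any side, bristles down
- brush_butt (a point): centre of the butt end of the brush's handle (8 mm diameter there, tapering up to 14 mm within 8 mm)
- brush_tip (a point): centre of the bristle end of the brush (20 mm diameter there)
- mug: Loose orange mug, 0.27 kg, round body 80 mm outside diameter, 101 mm high, about 58 mm inside; origin on the underside, own z up. The round body's axis lies at own y = +16 mm; the ear points to own -y and ends 73 mm from that axis. At first it stands in front of the bay's mouth, ear roughly to the robot's right
- mug_bore (a point): on the axis of the mug's round body, at its inner floor (7 mm above the underside)
- bay: Fixed bay of three brown wooden rails, 30 mm high, 12 mm thick, open towards the robot; no floor, the mug slides on the table. Origin on the table in front of its open mouth, own x points into the bay, z up. Inner face of the back rail at x = +180 mm; side rails from x = +90 to +180 mm, inner faces at y = -100 and +100 mm
- bay_back (a point): middle of the inner face of the bay's back rail, 15 mm above the table; own x points into the rail
- rest: Fixed pale wooden brush rest: foot 70 x 150 x 10 mm, two posts 12 mm thick at own y = -55 and +55 mm, each with a V notch on top (arms 88 mm high, 50 mm across). A brush handle laid along own y in both notches has its axis about 78 mm above the table. Origin under the centre of the foot, z up; nothing between the posts above the foot
- rest_saddle (a point): on the axis of a handle that lies in both V notches, midway between the posts, 78 mm above the table
- spice_jar: bystander: small jar with a red cap, 45 mm diameter, 106 mm high, back left; origin under its centre
- date_stamp: bystander: hand stamp with a brown knob, 24 x 42 x 64 mm, on the right; origin under its centre
- tape_roll: bystander: roll of beige tape lying flat, 104 mm diameter, 25 mm high, on the left; origin under its centre
- notebook: bystander: black notebook, 105 x 153 x 16 mm, on the left; origin under its centre
There are look-alikes about, which are no part of the job. What is shaped like the mug but green or grey is not meant.

How it is judged (in metres and radians):
On the way, in this order (a step that is already met when the one before it is completed fails the run):
1. the brush is pulled right out of the mug: both its ends above the mug's rim or beside the mug ((height (world z) of brush_tip above 0.105 m or horizontal distance between brush_tip and mug_bore above 0.06 m) and (height (world z) of brush_butt above 0.105 m or horizontal distance between brush_butt and mug_bore above 0.06 m)), for 0.1 s.
2. the brush stands in the mug, handle-down, let go (angle between brush's own z axis and vertical below 0.7 rad and height (world z) of brush_butt below 0.03 m and horizontal distance between brush_butt and mug_bore below 0.04 m and contact force between the fingers and brush below 0.1 N), for 0.2 s.
3. the mug is in the bay, against the back rail (x of mug_bore in the frame of bay_back between -0.055 and -0.03 m and y of mug_bore in the frame of bay_back between -0.07 and 0.07 m), for 0.2 s.
At the end, for the whole second after the job is handed in: The brush stands bristles-up in the mug (its butt on the mug's floor within 25 mm, leaning less than 0.7 rad), the mug stands upright on the table between the bay's side rails with its round body within 15 mm of the back rail, and both are at rest (all of step 3 and angle between brush's own z axis and vertical below 0.7 rad and height (world z) of brush_butt below 0.03 m and horizontal distance between brush_butt and mug_bore below 0.04 m and angle between mug's own z axis and vertical below 0.1 rad and linear speed of brush below 0.03 m/s and linear speed of mug below 0.02 m/s); the robot touches nothing.
It fails at once if the mug is lifted off the table by more than 20 mm (height (world z) of mug above 0.02 m).
It fails at once if the mug is tipped by more than 0.4 rad (angle between mug's own z axis and vertical above 0.4 rad).
It fails at once if the brush is dropped: it moves faster than 0.9 m/s while no finger touches it (linear speed of brush above 0.9 m/s and contact force between the fingers and brush below 0.05 N).
It fails at once if the jar, the stamp, the tape roll or the notebook is moved by more than 30 mm (distance of any of spice_jar, date_stamp, tape_roll, notebook from where it was at the start of the episode above 0.03 m).
It also fails if it takes over 72 s, if anything falls off the work surface, if the arm or the gripper's body presses on something with over 40 N, if the wrist force passes 120 N, or if a joint passes its speed limit or range.

## Working session

There is one attempt and no reset: what is moved stays moved. The work goes in short steps, Python scripts to look and compute and a shell command to move; the robot and the scene stay as the last step left them, time stands still between calls to the robot, and variables do not carry over. Pictures are saved under pics/ and viewed, at most 10 in all, crops included, and the job is handed in when it is done.

```bash
mkdir -p pics; cat > h.py <<'E'
import numpy as np, cv2
from rig import readout, camera, get_calibration, bot, regions_of
def snap(n,f=None):
    im=camera(n)
    if f: cv2.imwrite('pics/'+f,im[:,:,::-1])
    return im
def proj(n,P):
    c=get_calibration(n);T=np.linalg.inv(np.array(c['cam_to_world']))
    P=np.atleast_2d(P);q=P@T[:3,:3].T+T[:3,3]
    return np.c_[c['cx']+c['fx']*q[:,0]/-q[:,2], c['cy']+c['fy']*(-q[:,1])/-q[:,2]]
def ray(n,uv):
    c=get_calibration(n);T=np.array(c['cam_to_world'])
    d=T[:3,:3]@np.array([(uv[0]-c['cx'])/c['fx'],-(uv[1]-c['cy'])/c['fy'],-1.])
    return T[:3,3],d/np.linalg.norm(d)
def onz(n,uv,z):
    o,d=ray(n,uv);return o+d*(z-o[2])/d[2]
def tri(a,ua,b,ub):
    o1,d1=ray(a,ua);o2,d2=ray(b,ub)
    s=np.linalg.lstsq(np.c_[d1,-d2],o2-o1,rcond=None)[0]
    p,q=o1+s[0]*d1,o2+s[1]*d2
    return (p+q)/2,np.linalg.norm(p-q)
E
python3 - <<'E'
from h import *
a=snap('side');b=snap('top');cv2.imwrite('pics/a.png',np.vstack([a,b])[:,:,::-1][:, :]);cv2.imwrite('pics/a1.png',cv2.resize(np.vstack([a,b]),(480,600))[:,:,::-1])
cv2.imwrite('pics/s.png',a[:,:,::-1]);cv2.imwrite('pics/t.png',b[:,:,::-1])
for n in ('side','top'):
    c=get_calibration(n);print(n,{k:(np.round(v,3).tolist() if k=='cam_to_world' else v) for k,v in c.items()})
    for q in ['brush','mug','bay','rest','spice_jar','date_stamp']:
        print(n,q,[(round(r['confidence'],2),np.round(r['xy']).tolist(),int(r['pixels'].sum())) for r in regions_of(n,q)])
E
```

```text
side {'fx': 392.3644677463434, 'fy': 392.3644677463434, 'cx': 312.3805503399326, 'cy': 203.7361377365101, 'cam_to_world': [[0.99, 0.083, -0.117, 459.353], [-0.143, 0.484, -0.863, -1007.167], [-0.015, 0.871, 0.491, 729.542], [0.0, 0.0, 0.0, 1.0]]}
side brush [(0.57, [292.0, 225.0], 302)]
side mug [(0.88, [313.0, 199.0], 681), (0.81, [327.0, 218.0], 903), (0.75, [296.0, 275.0], 1115), (0.65, [257.0, 304.0], 1709), (0.59, [320.0, 171.0], 204)]
side bay [(0.68, [349.0, 300.0], 918)]
side rest [(0.87, [280.0, 219.0], 539)]
side spice_jar [(0.74, [318.0, 170.0], 183)]
side date_stamp [(0.58, [353.0, 352.0], 352)]
top {'fx': 365.0900678899143, 'fy': 365.0900678899143, 'cx': 314.1088041870493, 'cy': 200.43124950686166, 'cam_to_world': [[-0.021, 0.995, -0.094, 435.855], [-1.0, -0.021, 0.002, 7.713], [-0.0, 0.094, 0.996, 1468.193], [0.0, 0.0, 0.0, 1.0]]}
top brush []
top mug [(0.98, [255.0, 183.0], 456), (0.88, [361.0, 208.0], 301), (0.6, [299.0, 180.0], 437), (0.59, [392.0, 236.0], 492)]
top bay [(0.8, [356.0, 167.0], 393)]
top rest [(0.92, [274.0, 217.0], 624), (0.19, [364.0, 209.0], 309)]
top spice_jar [(0.7, [209.0, 171.0], 201)]
top date_stamp [(0.66, [425.0, 184.0], 93)]
```

View pics/s.png

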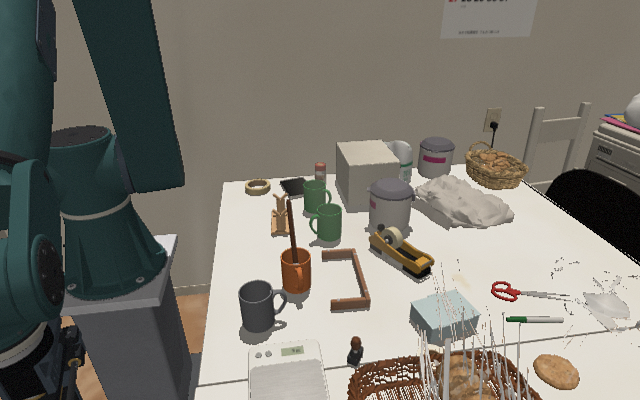

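View pics/t.png

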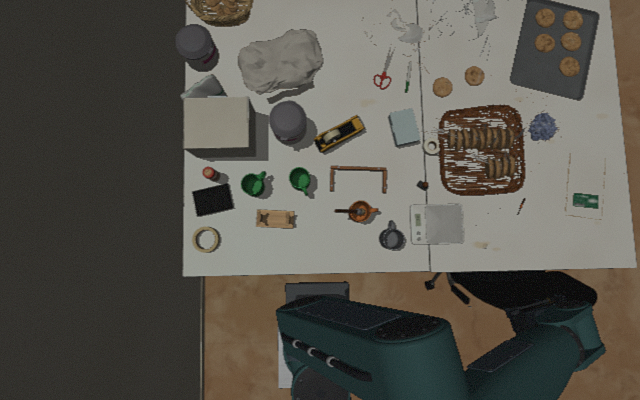

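```bash
python3 - <<'E'
from h import *
a=cv2.imread('pics/s.png')[185:305,255:375];b=cv2.imread('pics/t.png')[155:245,250:400]
A=cv2.resize(a,(480,480),interpolation=cv2.INTER_CUBIC);B=cv2.resize(b,(800,480),interpolation=cv2.INTER_CUBIC)
cv2.imwrite('pics/c.png',cv2.resize(np.hstack([A,B]),(1280,480))[:, :][:, :800] if 0 else np.vstack([cv2.resize(A,(300,300)).repeat(1,0) if 0 else np.hstack([cv2.resize(A,(290,290)),np.zeros((290,510,3),np.uint8)]),B[:310+0] if 0 else cv2.resize(B,(510,306)) if 0 else np.hstack([cv2.resize(B,(510,306)),np.zeros((306,290,3),np.uint8)])]))
cv2.imwrite('pics/c1.png',np.hstack([A,cv2.resize(B,(320,480)) ]) if 0 else np.hstack([cv2.resize(a,(360,360),interpolation=cv2.INTER_CUBIC),cv2.resize(b[20:80,60:140],(440,330),interpolation=cv2.INTER_CUBIC)[:330].copy() if 0 else cv2.copyMakeBorder(cv2.resize(b[20:80,60:140],(440,330),interpolation=cv2.INTER_CUBIC),0,30,0,0,cv2.BORDER_CONSTANT)]))
# side scale 3 origin(255,185); top scale 5.5 origin (310,175)
E
```

```text
(no output)
```

View pics/c1.png

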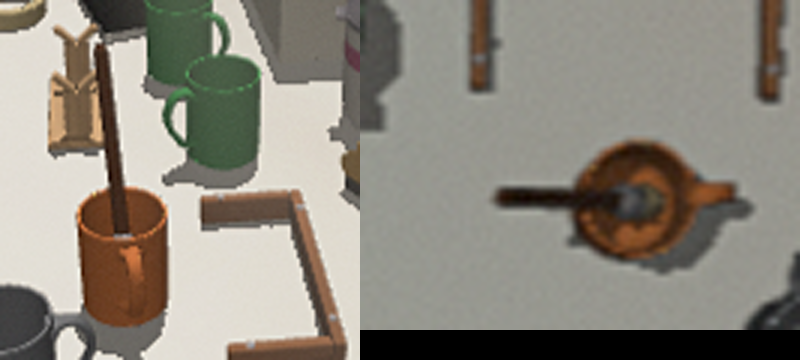

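```bash
cat >> h.py <<'E'
def orange(im):
    hsv=cv2.cvtColor(im,cv2.COLOR_RGB2HSV)
    return (cv2.inRange(hsv,(6,150,60),(16,255,255))>0)
E
python3 - <<'E'
from h import *
butt,e=tri('side',(288,199.7),'top',(335.3,210.8));print('butt',butt.round(1),e)
rim=onz('top',(360,211.2),101);print('rim ctr',rim.round(1))
print('rim side', onz('side',(255+123/3,185+212/3),101).round(1))
S=snap('side');T=snap('top')
for q in ['rest','bay']:
  for n in ('side','top'):
    r=regions_of(n,q)[0];m=r['pixels'].astype(np.uint8)
    print(n,q,r['confidence'],cv2.minAreaRect(np.argwhere(m)[:,::-1].astype(np.float32)), cv2.boundingRect(m))
    if n=='top':
        (c,wh,ang)=cv2.minAreaRect(np.argwhere(m)[:,::-1].astype(np.float32))
        for p in cv2.boxPoints((c,wh,ang)): print('   ',onz('top',p,10 if q=='rest' else 30).round(1))
t=cv2.imread('pics/t.png');s=cv2.imread('pics/s.png')
cv2.imwrite('pics/r.png',np.hstack([cv2.resize(s[185:245,255:315],(400,400),interpolation=cv2.INTER_CUBIC),cv2.resize(t[195:240,245:305],(400,300),interpolation=cv2.INTER_CUBIC)[:,:,:].copy() if 0 else cv2.copyMakeBorder(cv2.resize(t[195:240,245:305],(400,300),interpolation=cv2.INTER_CUBIC),0,100,0,0,cv2.BORDER_CONSTANT)]))
E
```

```text
butt [518.2 -67.  213.9] 2.4726045526444507
rim ctr [ 520.8 -166.2  101. ]
rim side [ 526.2 -171.3  101. ]
side rest 0.75 ((279.5, 214.0), (40.0, 17.0), 90.0) (271, 194, 18, 41)
top rest 0.6 ((358.078369140625, 178.7699737548828), (56.2496223449707, 25.495630264282227), 1.0609116554260254) (330, 166, 57, 27)
    [610.4 -58.8  10. ]
    [714.2 -63.3  10. ]
    [ 705.1 -290.8   10. ]
    [ 601.4 -284.7   10. ]
side bay 0.81 ((346.3330078125, 278.8500671386719), (64.70021057128906, 39.80037307739258), 79.79602813720703) (322, 248, 49, 62)
top bay 0.87 ((358.0, 178.5), (25.0, 56.0), 90.0) (330, 166, 57, 26)
    [708.4 -61.5  30. ]
    [ 703.7 -285.    30. ]
    [ 603.3 -281.    30. ]
    [608.  -58.9  30. ]
```

View pics/r.png

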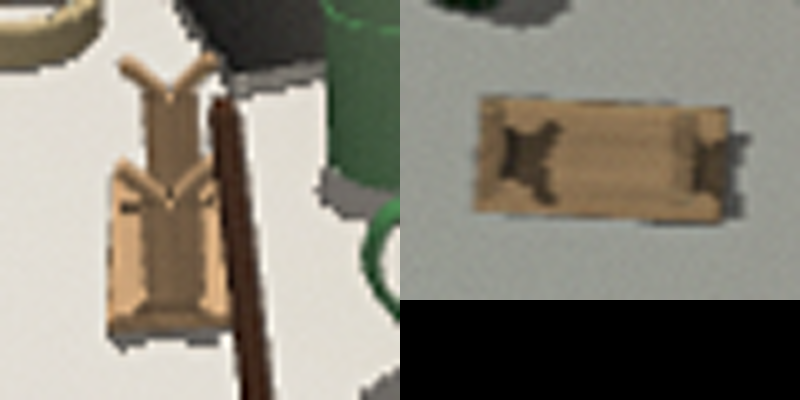

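```bash
python3 - <<'E'
from h import *
s=readout.get_state();print({k:np.round(s[k],3).tolist() for k in ['time_s','eef_pos','eef_rot','grip_width','joints']})
f=lambda u,v:(245+(u-400)/6.6667,195+v/6.6667)
P=[onz('top',f(u,v),10) for u,v in [(478,96),(728,106),(722,222),(474,212)]];P=np.array(P);print(P.round(1),P.mean(0).round(1))
for u,v in [(168,203),(170,100)]: print('V side@68',onz('side',(255+u/6.6667,185+v/6.6667),68).round(1))
# mug base from side bottom, rim ellipse via mask
for n in ('side','top'):
    im=cv2.imread('pics/%s.png'%n[0])[:,:,::-1].copy();m=orange(im)
    ys,xs=np.nonzero(m);print(n,m.sum(),xs.min(),xs.max(),ys.min(),ys.max())
# project predicted rim circle centre both views
for c in [(521,-166,101),(526,-171,101)]: print(c,proj('top',c),proj('side',c))
E
```

```text
{'time_s': 1.0, 'eef_pos': [178.47, -676.892, 213.948], 'eef_rot': [3.142, 0.0, 0.258], 'grip_width': 91.157, 'joints': [-1.346, 0.379, 1.734, -0.0, 1.028, -0.033]}
[[542.5 235.3  10. ]
 [533.3  85.4  10. ]
 [463.9  90.1  10. ]
 [473.  238.2  10. ]] [503.2 162.2  10. ]
V side@68 [501.8  96.9  68. ]
V side@68 [510.3 201.6  68. ]
side 3051 281 566 200 399
top 1296 203 523 106 221
(521, -166, 101) [[359.93744541 211.15113723]] [[293.85229927 254.65501487]]
(526, -171, 101) [[361.22530571 209.79296328]] [[295.92505906 255.59532586]]
```

```bash
python3 -m crank '[[[3,5,2],0.18,9],[[3,5,2],0.18,9],[[3,5,2],0.18,9],[[3,5,2],0.18,9],[[3,5,1],0.18,9]]'; python3 -m crank '[[[3,5,0],0.18,9],[[3,5,0],0.18,9],[[3,5,0],0.05,9],[[3,5,0],0,9],[[3,5,0],0,9]]'
```

```text
time_s: 1.62
eef_pos: [329.3, -425.6, 305.3]
eef_rot: [3.14, 0.001, 1.163]
ft_force: [0.1, -0.2, -0.3]
grip_width: 90.3
finger_force: 0.0
time_s: 2.25
eef_pos: [479.2, -175.1, 304.3]
eef_rot: [3.141, 0.0, 1.568]
ft_force: [1.1, -0.5, -1.2]
grip_width: 90.1
finger_force: 0.0
```

```bash
python3 -m crank '[[[2,4.5,0],0,9],[[1.9,4.6,-2],0,9],[[0,0,0],0,9]]'; python3 - <<'E'
from h import *
a=snap('side');b=snap('top')
cv2.imwrite('pics/d.png',np.hstack([cv2.resize(a[150:310,230:390],(480,480),interpolation=cv2.INTER_CUBIC),cv2.resize(b[160:240,310:360],(300,480),interpolation=cv2.INTER_CUBIC)]))
p=readout.get_state()['eef_pos'];print(p,proj('side',p),proj('top',p),proj('side',[518,-67,214]))
E
```

```text
time_s: 2.62
eef_pos: [517.5, -83.4, 282.8]
eef_rot: [-3.14, -0.001, 1.571]
ft_force: [0.3, -0.4, 0.2]
grip_width: 89.9
finger_force: 0.0
[517.42065122 -85.77208452 283.96984647] [[286.63116421 179.64364298]] [[342.33817149 209.12271628]] [[287.47279803 199.75304787]]
```

View pics/d.png

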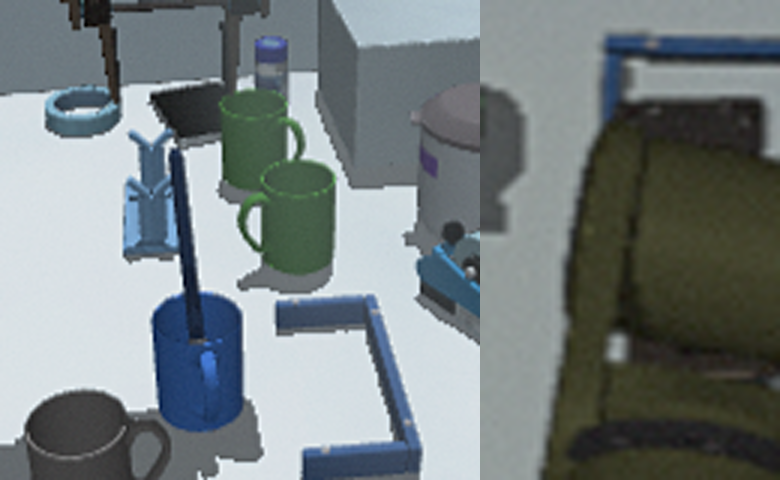

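```bash
python3 -m crank '[[[0,0,-5],0,9],[[0,0,-4],0,9],[[0,0,-2.4],0,9],[[0,0,0],0,9],[[0,0,0],0,0]]'; python3 -m crank '[[[0,0,0],0,0],[[0,0,0],0,0],[[0,0,0],0,0],[[0,0,0],0,0]]'
```

```text
time_s: 3.35
eef_pos: [518.1, -86.7, 171.3]
eef_rot: [3.14, 0.0, 1.567]
ft_force: [0.8, 0.3, -0.2]
grip_width: 82.6
finger_force: 0.0
time_s: 3.85
eef_pos: [517.5, -85.8, 170.1]
eef_rot: [3.141, 0.0, 1.568]
ft_force: [-0.0, 0.3, 0.2]
grip_width: 42.6
finger_force: 0.0
```

```bash
python3 -m crank '[[[0,0,0],0,0],[[0,0,0],0,0],[[0,0,0],0,0],[[0,0,0],0,0],[[0,0,0],0,0]]'
```

```text
time_s: 4.47
eef_pos: [517.7, -86.0, 170.1]
eef_rot: [3.141, 0.0, 1.568]
ft_force: [1.0, -1.4, 2.4]
grip_width: 13.3
finger_force: 29.9
```

```bash
python3 -m crank '[[[0,1,1.8],0,0],[[0,1.5,2.6],0,0],[[0,1.5,2.6],0,0],[[0,1.5,2.6],0,0],[[0,1.5,2.6],0,0]]'; python3 -m crank '[[[0,1,2.5],0,0],[[0,0,2],0,0],[[0,0,0],0,0]]';  python3 - <<'E'
from h import *
a=snap('side');b=snap('top')
cv2.imwrite('pics/e.png',np.hstack([cv2.resize(a[130:290,230:390],(480,480),interpolation=cv2.INTER_CUBIC),cv2.resize(b[160:240,310:360],(300,480),interpolation=cv2.INTER_CUBIC)])[:,:,::-1])
p=np.array(readout.get_state()['eef_pos'])+[0,0,19];print(p,proj('side',p),proj('top',p))
for n in('side','top'): print([(round(r['confidence'],2),np.round(r['xy']).tolist(),cv2.boundingRect(r['pixels'].astype(np.uint8))) for r in regions_of(n,'brush')])
E
```

```text
time_s: 5.1
eef_pos: [517.1, -14.8, 293.8]
eef_rot: [3.141, -0.0, 1.568]
ft_force: [0.5, 0.6, -1.4]
grip_width: 13.5
finger_force: 29.9
time_s: 5.48
eef_pos: [517.8, -5.3, 339.0]
eef_rot: [3.139, -0.0, 1.568]
ft_force: [0.0, -0.1, -1.1]
grip_width: 13.3
finger_force: 29.9
[517.00786377  -5.58070149 355.73227207] [[282.64495844 142.7466477 ]] [[317.90666886 208.15970345]]
[(0.91, [286.0, 188.0], (281, 131, 14, 87))]
[]
```

View pics/e.png

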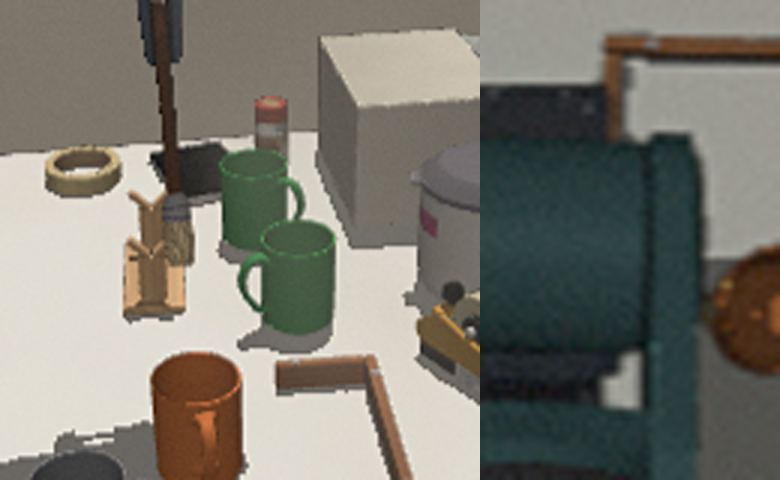

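```bash
python3 - <<'E'
from h import *
g=np.array([517,-5.6,356])
for L in (205,212):
  for th in (0,5,10,15,20,25,30,35): t=np.radians(th);print(L,th,proj('side',g+L*np.array([0.0,-np.sin(t),-np.cos(t)])).round(1))
E
```

```text
205 0 [[286.3 208.6]]
205 5 [[286.8 211.4]]
205 10 [[287.3 213.8]]
205 15 [[287.8 215.8]]
205 20 [[288.2 217.3]]
205 25 [[288.7 218.2]]
205 30 [[289.1 218.7]]
205 35 [[289.4 218.5]]
212 0 [[286.4 210.7]]
212 5 [[286.9 213.6]]
212 10 [[287.5 216.1]]
212 15 [[288.  218.2]]
212 20 [[288.4 219.7]]
212 25 [[288.9 220.8]]
212 30 [[289.3 221.3]]
212 35 [[289.7 221.1]]
```

```bash
python3 -m crank '[[[-0.8,4,-2],-0.06,0],[[-0.8,4,-3],0,0],[[0,4.8,-4],0,0],[[0,0,-3.6],0,0],[[0,0,0],0,0]]'; python3 - <<'E'
from h import *
a=snap('side');b=snap('top')
cv2.imwrite('pics/f.png',np.hstack([cv2.resize(a[130:290,210:370],(480,480),interpolation=cv2.INTER_CUBIC),cv2.resize(b[160:240,250:300],(300,480),interpolation=cv2.INTER_CUBIC)])[:,:,::-1])
p=np.array(readout.get_state()['eef_pos'])+[0,0,19];print(p)
for th in (0,10,15,20,25,30,35): t=np.radians(th);print(th,proj('side',p+212*np.array([-.061*np.sin(t),-np.sin(t),-np.cos(t)])).round(1))
E
```

```text
time_s: 6.3
eef_pos: [499.4, 122.0, 208.2]
eef_rot: [-3.136, 0.002, 1.508]
ft_force: [0.4, 0.3, -0.1]
grip_width: 13.5
finger_force: 29.9
[501.69618505 121.83646301 230.51697831]
0 [[280.5 224.2]]
10 [[280.5 229.4]]
15 [[280.5 231.4]]
20 [[280.5 232.9]]
25 [[280.4 234. ]]
30 [[280.4 234.7]]
35 [[280.2 234.8]]
```

View pics/f.png

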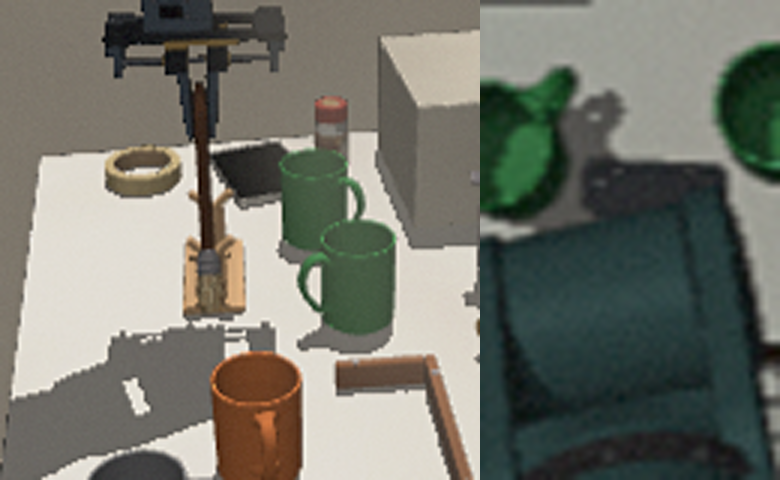

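```bash
python3 -m crank '[[[0,0,-1.5],0,0],[[0,0,-1.5],0,0],[[0.1,1.6,-0.9],0,0],[[0.1,1.6,-0.9],0,0],[[0,0,0],0,0]]'; python3 -m crank '[[[0.1,1.4,-1.2],0,0],[[0.1,1.4,-1.2],0,0],[[0,0,0],0,0]]'
```

```text
time_s: 7.02
eef_pos: [503.4, 155.4, 162.4]
eef_rot: [-3.141, 0.0, 1.51]
ft_force: [-0.3, -0.1, 0.4]
grip_width: 13.4
finger_force: 30.0
time_s: 7.4
eef_pos: [505.1, 182.6, 138.2]
eef_rot: [-3.141, 0.001, 1.509]
ft_force: [0.1, -1.4, -1.6]
grip_width: 13.5
finger_force: 30.0
```

```bash
python3 -m crank '[[[0.1,1.7,-0.8],0,0],[[0.1,1.6,-0.7],0,0],[[0,1.1,-0.8],0,0],[[0.1,1.0,-0.7],0,0],[[0,0,0],0,0]]'; python3 -m crank '[[[0,0.3,-1.2],0,0],[[0,0.3,-1.1],0,0],[[0,0,-0.8],0,0],[[0,0,0],0,0]]'; python3 - <<'E'
from h import *
a=snap('side');b=snap('top')
cv2.imwrite('pics/g.png',np.hstack([cv2.resize(a[160:260,240:320],(480,600),interpolation=cv2.INTER_CUBIC),cv2.resize(b[190:240,270:295],(300,600),interpolation=cv2.INTER_CUBIC)])[:,:,::-1])
for n in('side','top'): print([(round(r['confidence'],2),np.round(r['xy']).tolist(),cv2.boundingRect(r['pixels'].astype(np.uint8))) for r in regions_of(n,'brush')])
E
```

```text
time_s: 8.02
eef_pos: [508.2, 236.4, 108.3]
eef_rot: [-3.141, 0.0, 1.508]
ft_force: [0.4, -4.3, 0.7]
grip_width: 13.6
finger_force: 30.0
time_s: 8.52
eef_pos: [508.7, 242.6, 77.2]
eef_rot: [3.141, -0.001, 1.507]
ft_force: [2.4, 7.1, -4.3]
grip_width: 13.4
finger_force: 34.9
[(0.78, [279.0, 213.0], (277, 184, 7, 44)), (0.27, [284.0, 221.0], (271, 194, 21, 40))]
[(0.58, [288.0, 218.0], (263, 216, 45, 7))]
```

View pics/g.png

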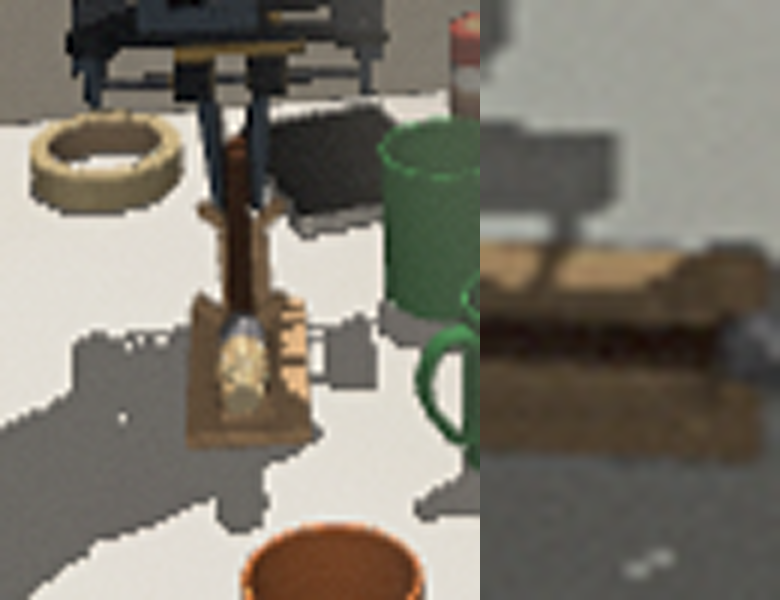

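```bash
python3 - <<'E'
from h import *
for c in (263,290.4,308): print(c,onz('top',(c,219),85).round(1))
# side: bristle tip px ~ (240+240/6,160+410/6), ferrule start (240+240/6, 160+320/6), butt (240+237/6,160+140/6)
for nm,u,v in (('tip',280,228.3),('ferr',280,213.3),('butt',279.5,183.3)):
    for z in (78,90,100): print(nm,z,onz('side',(u,v),z).round(1))
s=readout.get_state();print(s['eef_pos'],s['ft_force'],s['moment'])
E
```

```text
263 [500. 200.  85.]
290.4 [497.8  96.3  85. ]
308 [496.4  29.6  85. ]
tip 78 [495.1   4.4  78. ]
tip 90 [494.4 -14.3  90. ]
tip 100 [493.8 -29.8 100. ]
ferr 78 [501.4  93.9  78. ]
ferr 90 [500.7  73.6  90. ]
ferr 100 [500.   56.7 100. ]
butt 78 [515.2 313.6  78. ]
butt 90 [514.2 289.2  90. ]
butt 100 [513.4 269.  100. ]
[508.68057889 242.62599573  77.28440059] [ 2.95089546  7.20057065 -6.61389732] [ 1.23782928e+00 -7.06384211e-01  9.68031002e-05]
```

```bash
python3 -m crank '[[[0,-0.2,0],0,0],[[0,0,-0.6],0,0],[[0,0,0],0,0]]';python3 -m crank '[[[0,0,-0.6],0,0],[[0,0,0],0,0]]'
```

```text
time_s: 9.1
eef_pos: [510.4, 242.5, 72.8]
eef_rot: [3.138, -0.004, 1.506]
ft_force: [1.6, 21.5, 5.5]
grip_width: 13.1
finger_force: 40.8
time_s: 9.35
eef_pos: [510.7, 242.6, 67.0]
eef_rot: [3.137, -0.005, 1.506]
ft_force: [3.7, 20.9, 6.4]
grip_width: 13.1
finger_force: 41.2
```

```bash
python3 -m crank '[[[0,0.4,0],0,0],[[0,0,0],0,0],[[0,0,-0.4],0,0],[[0,0,0],0,0]]'
```

```text
time_s: 9.85
eef_pos: [508.3, 244.0, 61.5]
eef_rot: [-3.141, 0.0, 1.508]
ft_force: [1.0, 2.3, 1.9]
grip_width: 13.0
finger_force: 30.0
```

```bash
python3 -m crank '[[[0,0,0],0,1.8],[[0,0,0],0,3],[[0,0,0],0,5],[[0,0,0],0,5],[[0,0,0],0,5]]'; python3 -m crank '[[[0,0.5,5],0,6],[[0,0,5],0,6],[[0,-3,4],0,6],[[0,-6,0],0,6],[[0,-6,0],0,6]]';python3 - <<'E'
from h import *
s=readout.get_state();print(s['eef_pos'],s['grip_width'])
a=snap('side');b=snap('top')
for n in('side','top'):
  for r in regions_of(n,'brush'):
    m=r['pixels'].astype(np.uint8);print(n,round(r['confidence'],2),cv2.boundingRect(m),m.sum())
# dark handle/ferrule in top along rest row
cv2.imwrite('pics/h_s.png',a[:,:,::-1]);cv2.imwrite('pics/h_t.png',b[:,:,::-1])
E
```

```text
time_s: 10.48
eef_pos: [508.4, 244.1, 61.9]
eef_rot: [-3.142, 0.0, 1.508]
ft_force: [-1.3, -0.0, -0.2]
grip_width: 49.8
finger_force: 0.0
time_s: 11.1
eef_pos: [508.4, 97.8, 202.6]
eef_rot: [3.14, -0.0, 1.509]
ft_force: [1.0, 0.6, 0.6]
grip_width: 60.1
finger_force: 0.0
[508.44428199  97.81924335 202.64994338] 60.132577872439846
side 0.65 (276, 188, 9, 38) 230
```

```bash
python3 -m crank '[[[-1,-1.6,-3],0,6],[[0,0,-5],0,6],[[0,0,-4],0,6],[[0,0,-2.4],0,6],[[0,0,0],0,6]]'; python3 -m crank '[[[0,0,0],0,0],[[0,0,0],0,0],[[0,0,0],0,0],[[0,0,0],0,0],[[0,0,0],0,0]]'
```

```text
time_s: 11.92
eef_pos: [497.3, 84.1, 56.5]
eef_rot: [-3.138, 0.001, 1.509]
ft_force: [0.1, 0.5, 0.3]
grip_width: 60.0
finger_force: 0.0
time_s: 12.55
eef_pos: [498.8, 83.1, 58.2]
eef_rot: [3.141, -0.0, 1.508]
ft_force: [0.7, 0.7, 2.0]
grip_width: 24.3
finger_force: 29.9
```

```bash
python3 -m crank '[[[0,0,1],0,0],[[0,0,2],0,0],[[0,0,4],0,0],[[0,0,5],0,0],[[0,0,5],0,0]]'; python3 -m crank '[[[0,0,5],0,0],[[0,0,3],0,0],[[0,0,0],0,0],[[0,0,0],0,0]]'; python3 - <<'E'
from h import *
s=readout.get_state();p=np.array(s['eef_pos'])+[0,0,19];print(p,s['grip_width'])
a=snap('side');b=snap('top')
cv2.imwrite('pics/i_s.png',a[:,:,::-1]);cv2.imwrite('pics/i_t.png',b[:,:,::-1])
for r in regions_of('side','brush'):
    m=r['pixels'].astype(np.uint8);print(round(r['confidence'],2),cv2.boundingRect(m),m.sum())
    ys,xs=np.nonzero(m)
    for y in range(ys.min(),ys.max()+1,6): print(y,xs[ys==y].min(),xs[ys==y].max())
for th in range(0,100,10): t=np.radians(th);d=np.array([.061*np.sin(t),np.sin(t),-np.cos(t)]);print(th,proj('side',p+192*d).round(1),proj('side',p-48*d).round(1),proj('top',p+192*d).round(1))
E
```

```text
time_s: 13.18
eef_pos: [498.0, 83.0, 230.0]
eef_rot: [-3.141, 0.0, 1.508]
ft_force: [0.7, 1.1, -0.2]
grip_width: 24.1
finger_force: 29.9
time_s: 13.68
eef_pos: [497.8, 83.0, 307.1]
eef_rot: [-3.14, 0.0, 1.508]
ft_force: [-0.1, 0.2, -0.5]
grip_width: 24.0
finger_force: 29.9
[497.79246231  83.00823479 326.05076636] 24.029876413667203
0.54 (271, 123, 8, 28) 174
123 275 275
129 273 278
135 273 278
141 271 278
147 271 278
0 [[278.1 199.9]] [[273.2 126.3]] [[293.2 218.3]]
10 [[278.  194.1]] [[273.2 127.4]] [[284.  217.9]]
20 [[277.8 187.2]] [[273.2 129.1]] [[274.8 217.5]]
30 [[277.5 179.3]] [[273.3 131.2]] [[265.9 217. ]]
40 [[277.1 170.6]] [[273.4 133.6]] [[257.5 216.4]]
50 [[276.7 161.4]] [[273.5 136.4]] [[249.6 215.8]]
60 [[276.2 151.7]] [[273.7 139.3]] [[242.5 215.1]]
70 [[275.6 141.8]] [[273.8 142.3]] [[236.4 214.5]]
80 [[275.  131.8]] [[274.  145.3]] [[231.6 213.8]]
90 [[274.4 121.9]] [[274.2 148.2]] [[228.3 213.1]]
```

```bash
python3 -m crank '[[[0.4,5.6,0],0,0],[[0.4,5.6,0],0,0],[[0.3,5.7,0],0,0],[[0,0,-5],0,0],[[0,0,-5],0,0]]'; python3 -m crank '[[[0,0,-5],0,0],[[0,0,-4.5],0,0],[[0,0,-2],0,0],[[0,0,0],0,0]]'; python3 - <<'E'
from h import *
for n,(u,v),z in (('notebook',(212,200),16),('tape',(206,239),25)): print(n,onz('top',(u,v),z).round(0))
p=[525,440,60]
print(proj('top',p))
E
```

```text
time_s: 14.45
eef_pos: [509.0, 252.8, 205.9]
eef_rot: [-3.141, 0.0, 1.509]
ft_force: [0.1, -0.2, -1.7]
grip_width: 23.8
finger_force: 29.9
time_s: 14.95
eef_pos: [508.8, 251.8, 92.0]
eef_rot: [-3.139, 0.001, 1.508]
ft_force: [0.3, 0.6, -1.0]
grip_width: 23.8
finger_force: 29.9
notebook [583. 413.  16.]
tape [429. 433.  25.]
[[201.68170333 214.12981814]]
```

```bash
python3 -m crank '[[[0,0,-1.5],0,0],[[0,0,-0.8],0,0],[[0,0,0],0,0]]'; python3 -m crank '[[[0,0,-0.5],0,0],[[0,0,0],0,0]]';  python3 - <<'E'
from h import *
s=readout.get_state();p=np.array(s['eef_pos'])+[0,0,19]
a=snap('side')
for r in regions_of('side','brush'):
    m=r['pixels'].astype(np.uint8);print(round(r['confidence'],2),cv2.boundingRect(m),m.sum())
cv2.imwrite('pics/j_s.png',a[:,:,::-1])
for th in (90,80,70,60): t=np.radians(th);d=np.array([.061*np.sin(t),np.sin(t),-np.cos(t)]);print(90-th,proj('side',p+192*d).round(1),proj('side',p-48*d).round(1))
E
```

```text
time_s: 15.32
eef_pos: [509.4, 252.1, 69.8]
eef_rot: [-3.141, 0.0, 1.508]
ft_force: [-0.5, 0.6, -1.1]
grip_width: 23.9
finger_force: 29.9
time_s: 15.58
eef_pos: [510.6, 252.6, 65.7]
eef_rot: [3.139, -0.001, 1.508]
ft_force: [0.9, 1.1, 3.8]
grip_width: 23.7
finger_force: 30.0
0.66 (276, 171, 8, 28) 147
0 [[278.9 167.4]] [[279.4 195.5]]
10 [[279.3 175.2]] [[279.3 193.2]]
20 [[279.8 183.3]] [[279.1 190.9]]
30 [[280.3 191.5]] [[279.  188.5]]
```

```bash
python3 -m crank '[[[0,0,-0.4],0,0],[[0,0,-0.3],0,0],[[0,0,0],0,0]]';  python3 - <<'E'
from h import *
a=snap('side')
for r in regions_of('side','brush'):
    m=r['pixels'].astype(np.uint8);print(round(r['confidence'],2),cv2.boundingRect(m),m.sum())
cv2.imwrite('pics/j_s.png',a[:,:,::-1])
E
```

```text
time_s: 16.05
eef_pos: [510.9, 253.3, 59.0]
eef_rot: [3.139, -0.002, 1.507]
ft_force: [0.9, 8.3, 8.4]
grip_width: 23.9
finger_force: 30.3
```

```bash
python3 -m crank '[[[0,0.3,4],0,0],[[0,0,5],0,0],[[0,-4,4],0,0],[[0,-5,0],0,0],[[0,-5,0],0,0]]';  python3 - <<'E'
from h import *
s=readout.get_state();p=np.array(s['eef_pos'])+[0,0,19];print(p)
a=snap('side')
for r in regions_of('side','brush'):
    m=r['pixels'].astype(np.uint8);print(round(r['confidence'],2),cv2.boundingRect(m),m.sum())
cv2.imwrite('pics/j_s.png',a[:,:,::-1])
for th in (90,80,70,60): t=np.radians(th);d=np.array([.061*np.sin(t),np.sin(t),-np.cos(t)]);print(90-th,proj('side',p+192*d).round(1),proj('side',p-48*d).round(1))
E
```

```text
time_s: 16.77
eef_pos: [509.3, 113.9, 188.6]
eef_rot: [3.14, -0.0, 1.508]
ft_force: [0.7, 0.4, -1.2]
grip_width: 23.9
finger_force: 30.0
[509.34472477 113.86501103 207.57288138]
0 [[279.2 151.5]] [[279.9 181.1]]
10 [[279.8 160.5]] [[279.8 178.5]]
20 [[280.3 169.7]] [[279.6 175.8]]
30 [[280.8 179. ]] [[279.4 173. ]]
```

```bash
python3 - <<'E'
from h import *
a=cv2.imread('pics/j_s.png');b=cv2.imread('pics/i_s.png')
cv2.imwrite('pics/k.png',np.hstack([cv2.resize(a[130:220,250:310],(400,600),interpolation=cv2.INTER_CUBIC),cv2.resize(b[95:185,245:305],(400,600),interpolation=cv2.INTER_CUBIC)]))
E
```

```text
(no output)
```

View pics/k.png

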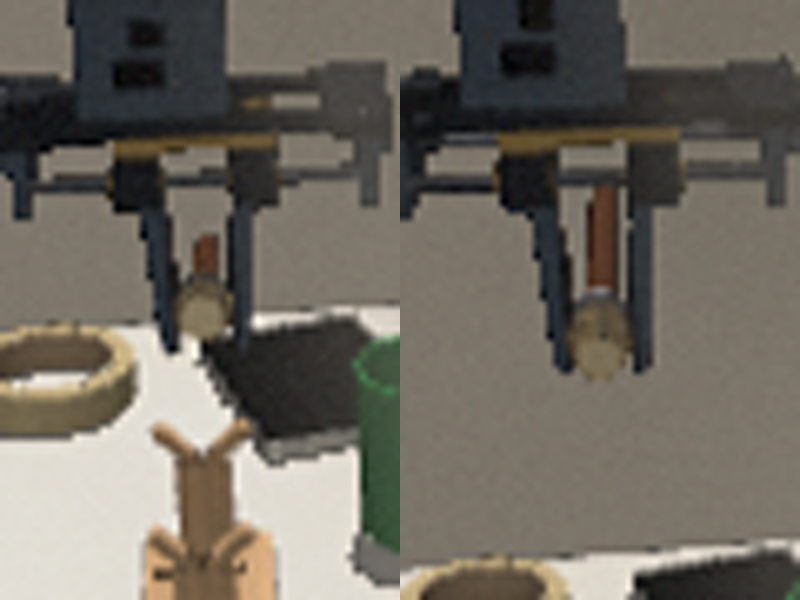

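```bash
python3 -m crank '[[[-0.7,-5.5,0],0,0],[[-0.7,-5.5,0],0,0],[[-0.7,-5.5,0],0,0],[[0,-4.1,-2],0,0],[[0,0,-4],0,0]]';python3 -m crank '[[[0,0,-4.4],0,0],[[0,0,0],0,0],[[0,0.6,0],0,0],[[0,0.6,0.1],0,0],[[0,0,0],0,0]]'
```

```text
time_s: 17.5
eef_pos: [489.7, -93.1, 128.6]
eef_rot: [3.138, 0.001, 1.505]
ft_force: [0.6, -0.2, -2.2]
grip_width: 24.3
finger_force: 30.0
time_s: 18.12
eef_pos: [490.6, -79.8, 87.4]
eef_rot: [3.137, 0.003, 1.51]
ft_force: [-0.5, -17.5, 4.6]
grip_width: 23.9
finger_force: 29.8
```

```bash
python3 -m crank '[[[0,0.3,1.4],0,0],[[0,0.6,1.4],0,0],[[0,0,0],0,0]]'
```

```text
time_s: 18.5
eef_pos: [490.0, -69.9, 115.4]
eef_rot: [3.137, 0.001, 1.509]
ft_force: [-0.2, -8.2, 1.6]
grip_width: 24.0
finger_force: 29.9
```

```bash
python3 -m crank '[[[0,0.8,1.4],0,0],[[0.1,0.9,1.4],0,0],[[0.1,1.0,1.4],0,0],[[0.1,1.1,1.1],0,0],[[0,0,0],0,0]]';  python3 - <<'E'
from h import *
s=readout.get_state();p=np.array(s['eef_pos'])+[0,0,19];print(p)
a=snap('side')
for r in regions_of('side','brush'):
    m=r['pixels'].astype(np.uint8);print(round(r['confidence'],2),cv2.boundingRect(m),m.sum())
cv2.imwrite('pics/l_s.png',a[:,:,::-1])
for ph in (20,30,40,45,50,60): t=np.radians(90-ph);d=np.array([.061*np.sin(t),np.sin(t),-np.cos(t)]);print(ph,proj('side',p+192*d).round(1),proj('side',p-48*d).round(1))
E
```

```text
time_s: 19.12
eef_pos: [492.8, -31.7, 168.2]
eef_rot: [3.138, 0.001, 1.509]
ft_force: [-0.8, -6.8, 3.7]
grip_width: 23.9
finger_force: 30.0
[492.7985163  -31.71030014 187.21080093]
20 [[278.8 193.6]] [[277.7 205.7]]
30 [[279.4 203.7]] [[277.5 202.6]]
40 [[279.9 213.7]] [[277.4 199.5]]
45 [[280.1 218.7]] [[277.3 198. ]]
50 [[280.4 223.5]] [[277.2 196.6]]
60 [[280.8 233. ]] [[277.1 193.8]]
```

```bash
python3 - <<'E'
from h import *
a=cv2.imread('pics/l_s.png')
for y in range(180,236,2): print(y,a[y,274:290].sum(1).tolist())
E
```

```text
180 [522, 519, 534, 638, 642, 636, 490, 366, 377, 107, 121, 108, 100, 96, 103, 111]
182 [689, 688, 688, 685, 696, 690, 99, 60, 96, 81, 83, 84, 85, 85, 100, 136]
184 [280, 208, 225, 237, 237, 238, 165, 182, 218, 77, 92, 97, 103, 94, 110, 101]
186 [346, 336, 372, 357, 359, 364, 501, 202, 159, 75, 89, 82, 89, 108, 99, 97]
188 [689, 683, 677, 680, 679, 678, 687, 685, 286, 109, 74, 78, 100, 98, 103, 94]
190 [696, 676, 670, 670, 670, 674, 679, 683, 347, 81, 153, 161, 166, 101, 99, 107]
192 [717, 681, 678, 676, 675, 673, 681, 680, 347, 88, 157, 164, 156, 128, 84, 107]
194 [403, 521, 611, 690, 680, 677, 684, 682, 345, 80, 163, 151, 168, 260, 231, 83]
196 [301, 276, 337, 466, 574, 700, 690, 645, 258, 94, 157, 147, 227, 512, 227, 230]
198 [405, 489, 319, 330, 334, 359, 367, 300, 223, 71, 158, 137, 228, 571, 637, 283]
200 [208, 343, 349, 352, 346, 343, 342, 274, 153, 84, 157, 137, 260, 682, 686, 683]
202 [224, 332, 356, 344, 350, 350, 353, 294, 176, 134, 143, 137, 277, 708, 678, 669]
204 [238, 245, 258, 280, 296, 253, 276, 219, 201, 108, 130, 139, 282, 705, 674, 669]
206 [136, 238, 251, 204, 22
[... 530 characters left out ...]
4, 520, 510, 523, 540]
220 [496, 478, 302, 270, 277, 153, 83, 74, 140, 278, 282, 356, 514, 518, 522, 537]
222 [496, 486, 363, 261, 285, 299, 268, 266, 271, 269, 270, 381, 519, 519, 517, 544]
224 [496, 475, 331, 267, 291, 291, 280, 276, 272, 278, 273, 322, 526, 529, 526, 543]
226 [496, 481, 404, 270, 285, 288, 283, 279, 275, 271, 275, 338, 524, 520, 521, 541]
228 [507, 503, 470, 258, 282, 296, 293, 271, 274, 271, 267, 287, 531, 518, 528, 543]
230 [522, 502, 299, 246, 260, 262, 250, 254, 246, 245, 275, 505, 533, 527, 523, 547]
232 [350, 268, 271, 272, 309, 306, 304, 302, 301, 296, 275, 258, 304, 364, 355, 358]
234 [254, 279, 278, 268, 257, 261, 264, 296, 281, 283, 283, 308, 303, 303, 288, 279]
```

```bash
python3 -m crank '[[[0.1,1.2,1.1],0,0],[[0.1,1.3,1.0],0,0],[[0.1,1.4,0.9],0,0],[[0.1,1.5,0.8],0,0],[[0,0,0],0,0]]'; python3 -m crank '[[[0.1,1.1,0.5],0,0],[[0.1,1.2,0.4],0,0],[[0,0,0],0,0]]';  python3 - <<'E'
from h import *
s=readout.get_state();p=np.array(s['eef_pos'])+[0,0,19];print(p)
a=snap('side')
for r in regions_of('side','brush'):
    m=r['pixels'].astype(np.uint8);print(round(r['confidence'],2),cv2.boundingRect(m),m.sum())
for ph in (50,60,70,80): t=np.radians(90-ph);d=np.array([.061*np.sin(t),np.sin(t),-np.cos(t)]);print(ph,proj('side',p+192*d).round(1),proj('side',p-48*d).round(1))
for y in range(210,250,2): print(y,a[y,272:292].astype(int).sum(1).tolist())
E
```

```text
time_s: 19.85
eef_pos: [495.7, 23.2, 204.5]
eef_rot: [3.141, -0.0, 1.509]
ft_force: [-0.1, -2.1, 1.2]
grip_width: 24.0
finger_force: 30.4
time_s: 20.23
eef_pos: [497.4, 45.8, 213.0]
eef_rot: [-3.141, -0.0, 1.509]
ft_force: [-1.2, -3.3, 1.1]
grip_width: 24.4
finger_force: 30.9
[497.41445062  45.80818985 231.95394025]
0.73 (274, 167, 10, 55) 303
50 [[279.3 200.3]] [[276.1 169.8]]
60 [[279.7 209.2]] [[276.  167.2]]
70 [[280.1 217.5]] [[276. 165.]]
80 [[280.3 224.9]] [[275.9 163.2]]
210 [458, 344, 399, 503, 552, 270, 84, 105, 116, 101, 188, 340, 398, 354, 286, 294, 421, 538, 571, 666]
212 [462, 375, 231, 276, 350, 417, 155, 89, 108, 116, 274, 362, 264, 261, 394, 479, 513, 522, 531, 574]
214 [512, 518, 511, 469, 284, 268, 158, 87, 111, 99, 152, 265, 275, 467, 326, 501, 513, 525, 528, 550]
216 [499, 182, 181, 208, 289, 264, 170, 94, 110, 89, 130, 273, 272, 364, 463, 502, 516, 530, 539, 556]
218 [505, 499, 489, 496, 315, 272, 225, 97, 100, 115, 106, 286, 267, 357, 507, 502, 509, 525, 537, 481]
220 [515, 493, 488, 473, 302, 262, 265, 91, 110, 101, 124, 285, 277, 349, 510, 507, 516, 531, 540,
[... 775 characters left out ...]
 631, 295, 311, 306, 297, 292, 285, 282, 277, 350, 691, 675, 668, 663]
238 [673, 627, 682, 676, 678, 671, 409, 291, 298, 351, 652, 686, 678, 671, 673, 665, 669, 662, 669, 663]
240 [669, 661, 664, 665, 675, 667, 281, 306, 300, 299, 456, 679, 664, 667, 665, 665, 668, 668, 666, 666]
242 [662, 663, 664, 669, 682, 683, 288, 305, 309, 363, 696, 674, 668, 666, 667, 659, 668, 667, 664, 666]
244 [669, 663, 665, 676, 661, 273, 299, 306, 291, 349, 688, 670, 664, 667, 668, 667, 666, 665, 665, 664]
246 [661, 670, 666, 675, 672, 281, 303, 304, 364, 696, 667, 664, 665, 662, 665, 668, 669, 673, 675, 678]
248 [665, 667, 666, 666, 412, 301, 314, 302, 364, 693, 670, 671, 677, 685, 685, 466, 439, 380, 320, 317]
```

```bash
cat >> h.py <<'E'
def mugfit(n,im,x0,y0,R=24):
    # silhouette: cylinder + ear towards -y(yaw a)
    m=orange(im).astype(np.uint8); c=proj(n,[x0,y0,50])[0].astype(int)
    w=np.zeros_like(m);w[max(0,c[1]-34):c[1]+34,max(0,c[0]-30):c[0]+30]=1;m=m*w
    k,l,st,_=cv2.connectedComponentsWithStats(m);m=(l==1+np.argmax(st[1:,4])).astype(np.uint8)
    h,_=cv2.findContours(m,cv2.RETR_EXTERNAL,cv2.CHAIN_APPROX_NONE);f=np.zeros_like(m);cv2.drawContours(f,h,-1,1,-1)
    F=cv2.resize(f,None,fx=4,fy=4,interpolation=cv2.INTER_LINEAR)
    t=np.linspace(0,2*np.pi,40);best=[]
    for x in np.arange(x0-R,x0+R+1,3):
      for y in np.arange(y0-R,y0+R+1,3):
        for a in (-.5,-.25,0,.25,.5):
          P=np.vstack([np.c_[x+40*np.cos(t),y+40*np.sin(t),np.full(40,z)] for z in (0,101)])
          d=np.array([np.sin(a),-np.cos(a)]);e=np.array([-d[1],d[0]])
          E=np.array([[*(np.array([x,y])+d*r+e*s),z] for r in (38,73) for s in(-6,6) for z in (25,80)])
          g=np.zeros_like(F)
          for Q in (P,E): cv2.fillConvexPoly(g,cv2.convexHull(np.round((proj(n,Q)+.5)*4).astype(np.int32)),1)
          best.append(((F&g).sum()/(F|g).sum(),x,y,a))
    best.sort(reverse=True);return m.sum(),np.round(best[0],3),np.round(np.mean(best[:8],0),2)
E
python3 - <<'E'
from h import *
for n in ('side','top'):
    im=cv2.imread('pics/%s.png'%n[0])[:,:,::-1].copy();print('start',n,mugfit(n,im,522,-167))
    print('now',n,mugfit(n,camera(n),522,-167))
E
```

```text
start side (np.uint64(1087), array([   0.816,  525.   , -164.   ,    0.   ]), array([ 8.1000e-01,  5.2350e+02, -1.6512e+02, -6.0000e-02]))
now side (np.uint64(1184), array([   0.889,  522.   , -164.   ,    0.   ]), array([   0.89,  522.38, -164.75,    0.  ]))Traceback (most recent call last):
  File "<stdin>", line 3, in <module>
  File "h.py", line 40, in mugfit
    for Q in (P,E): cv2.fillConvexPoly(g,cv2.convexHull(np.round((proj(n,Q)+.5)*4).astype(np.int32)),1)
                                                                  ~~~~^^^^^
  File "h.py", line 8, in proj
    c=get_calibration(n);T=np.linalg.inv(np.array(c['cam_to_world']))
ValueError: time passes only in moves, steps and waits
```

```bash
sed -i 's/^def snap/_gc=get_calibration;_C={}\ndef get_calibration(n):\n    if n not in _C: _C[n]=_gc(n)\n    return _C[n]\ndef snap/' h.py; python3 -m crank '[[[0,-0.5,4],0,0],[[0,-1,5],0,0],[[0.5,-5.8,0],0,0],[[0.5,-5.8,0],0,0],[[0.5,-5.8,0],0,0]]';python3 -m crank '[[[0.6,-5.8,0],0,0],[[0,-0.6,0],0,0],[[0,0,0],0,0],[[0,0,0],0,0]]';  python3 - <<'E'
from h import *
s=readout.get_state();p=np.array(s['eef_pos'])+[0,0,19];print(p)
a=snap('side')
print(mugfit('side',a,522,-167))
b=camera('top');print('top',mugfit('top',b,522,-167))
im=cv2.imread('pics/t.png')[:,:,::-1].copy();print('start top',mugfit('top',im,522,-167))
for r in regions_of('side','brush'):
    m=r['pixels'].astype(np.uint8);print(round(r['confidence'],2),cv2.boundingRect(m),m.sum())
    ys,xs=np.nonzero(m)
    for y in range(ys.min(),ys.max()+1,5): print(y,xs[ys==y].min(),xs[ys==y].max())
for ph in (60,70,73,80): t=np.radians(90-ph);d=np.array([.061*np.sin(t),np.sin(t),-np.cos(t)]);print(ph,proj('side',p+192*d).round(1),proj('side',p-48*d).round(1))
cv2.imwrite('pics/n.png',cv2.resize(a[90:290,220:380],(480,600),interpolation=cv2.INTER_CUBIC)[:,:,::-1])
E
```

```text
time_s: 21.0
eef_pos: [512.3, -145.7, 302.9]
eef_rot: [3.141, -0.001, 1.508]
ft_force: [0.4, 0.6, 0.5]
grip_width: 24.4
finger_force: 29.5
time_s: 21.5
eef_pos: [518.3, -206.8, 302.8]
eef_rot: [-3.141, -0.0, 1.509]
ft_force: [-0.1, 0.3, 0.1]
grip_width: 23.5
finger_force: 29.5
[ 518.33634385 -206.78789255  321.76241825]
(np.uint64(1176), array([   0.883,  522.   , -164.   ,    0.   ]), array([ 8.8000e-01,  5.2312e+02, -1.6475e+02, -3.0000e-02]))
top (np.uint64(230), array([ 5.15e-01,  5.22e+02, -1.64e+02,  5.00e-01]), array([ 5.1000e-01,  5.2238e+02, -1.6700e+02,  4.4000e-01]))
start top (np.uint64(241), array([   0.526,  525.   , -170.   ,    0.   ]), array([ 5.2000e-01,  5.2612e+02, -1.7000e+02,  0.0000e+00]))
0.93 (285, 175, 13, 66) 449
175 289 292
180 286 296
185 285 297
190 286 296
195 287 296
200 290 293
205 291 294
210 291 294
215 290 295
220 290 295
225 291 295
230 291 295
235 291 296
240 292 295
60 [[292.2 226.2]] [[290.4 175.5]]
70 [[292.8 236.8]] [[290.2 172.6]]
73 [[293.  239.8]] [[290.1 171.8]]
80 [[293.4 246.5]] [[290.  170.2]]
```

```bash
python3 -m crank '[[[0,0,-3],0,0],[[0,0,-3],0,0],[[0,0,-2],0,0],[[0,0,0],0,0]]'; python3 -m crank '[[[0,0,-2],0,0],[[0,0,-1],0,0],[[0,0,-0.7],0,0],[[0,0,0],0,0]]'; python3 - <<'E'
from h import *
a=snap('side')
print(mugfit('side',a,522,-167),readout.get_state()['ft_force'])
cv2.imwrite('pics/n.png',cv2.resize(a[120:300,220:380],(533,600),interpolation=cv2.INTER_CUBIC)[:,:,::-1])
E
```

```text
time_s: 22.15
eef_pos: [517.9, -207.3, 221.9]
eef_rot: [-3.14, -0.001, 1.508]
ft_force: [-0.2, 0.0, -0.4]
grip_width: 24.3
finger_force: 29.5
time_s: 22.65
eef_pos: [518.5, -207.9, 186.0]
eef_rot: [-3.141, -0.0, 1.508]
ft_force: [0.1, -0.0, -1.1]
grip_width: 24.3
finger_force: 29.5
(np.uint64(1101), array([   0.824,  522.   , -164.   ,    0.   ]), array([ 8.2000e-01,  5.2275e+02, -1.6512e+02, -3.0000e-02])) [ 0.98615127 -1.51874235 -0.54620095]
```

View pics/n.png

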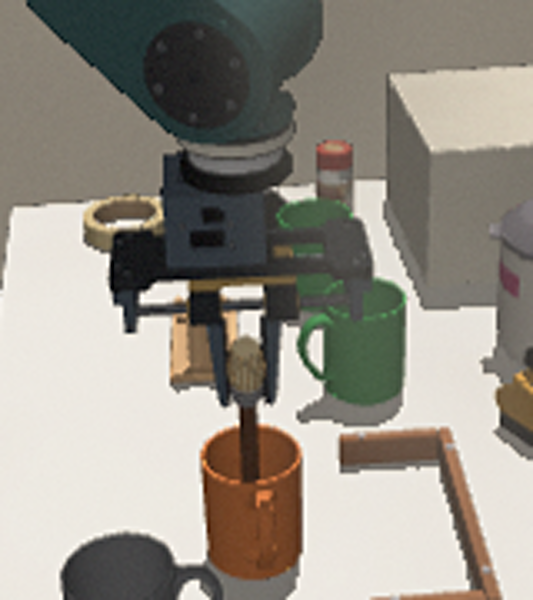

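```bash
python3 -m crank '[[[0,0,-0.5],0,0],[[0,0,-0.4],0,0],[[0,0,0],0,0]]';python3 -m crank '[[[0,0,-0.3],0,0],[[0,0,0],0,0]]'
```

```text
time_s: 23.08
eef_pos: [518.3, -207.8, 176.6]
eef_rot: [-3.141, -0.0, 1.508]
ft_force: [0.2, 0.5, -0.7]
grip_width: 24.2
finger_force: 29.5
time_s: 23.32
eef_pos: [518.6, -208.0, 174.0]
eef_rot: [3.141, 0.0, 1.508]
ft_force: [0.4, -0.2, 0.9]
grip_width: 24.2
finger_force: 29.4
```

```bash
python3 -m crank '[[[0,0,-0.2],0,0],[[0,0,0],0,3],[[0,0,0],0,4],[[0,0,0],0,6],[[0,0,0],0,6]]';python3 -m crank '[[[0,0,0],0,7],[[0,0,1],0,7],[[0,0,4],0,7],[[0,0,5],0,7],[[0,0,3],0,7]]'; python3 - <<'E'
from h import *
a=snap('side');print(mugfit('side',a,522,-167))
for r in regions_of('side','brush'):
    m=r['pixels'].astype(np.uint8);print(round(r['confidence'],2),cv2.boundingRect(m),m.sum())
for q in ((15,-150),(10,-145)):
  for le in (15,25,30): t=np.radians(le);print(q,le,proj('side',[522,q[1]-240*np.sin(t),q[0]+240*np.cos(t)]))
E
```

```text
time_s: 23.95
eef_pos: [518.4, -207.8, 171.8]
eef_rot: [-3.141, -0.0, 1.508]
ft_force: [-0.4, 0.1, -0.2]
grip_width: 57.2
finger_force: 0.0
time_s: 24.58
eef_pos: [519.0, -208.1, 305.2]
eef_rot: [3.139, 0.001, 1.508]
ft_force: [-0.3, 0.9, 0.1]
grip_width: 69.5
finger_force: 0.0
(np.uint64(1066), array([   0.797,  522.   , -164.   ,    0.   ]), array([ 8.0000e-01,  5.2275e+02, -1.6512e+02, -3.0000e-02]))
0.73 (287, 238, 12, 26) 208
(15, -150) 15 [[293.87746273 216.56845593]]
(15, -150) 25 [[295.85503317 230.62239348]]
(15, -150) 30 [[296.87541721 238.61664381]]
(10, -145) 15 [[293.74507432 217.28573155]]
(10, -145) 25 [[295.70402509 231.25635984]]
(10, -145) 30 [[296.71483024 239.19837251]]
```

```bash
python3 -m crank '[[[-1,0.5,0],-0.18,3],[[-2,1,0],-0.18,3],[[-2,1,0],-0.18,3],[[-2,1,0],-0.18,3],[[-1,0.8,0],-0.18,3]]';python3 -m crank '[[[-1,0,0],-0.18,3],[[0,0,0],-0.18,3],[[0,0,0],-0.18,3],[[0,0,0],-0.06,3],[[0,0,0],0,3]]'; python3 - <<'E'
from h import *
a=snap('side');b=snap('top');cv2.imwrite('pics/o_t.png',b[:,:,::-1]);cv2.imwrite('pics/o_s.png',a[:,:,::-1])
print(mugfit('side',a,522,-167));print(mugfit('top',b,522,-167))
for n in ('side','top'):
  for q in ('brush','bay'):
   for r in regions_of(n,q)[:2]:
    m=r['pixels'].astype(np.uint8);R=cv2.minAreaRect(np.argwhere(m)[:,::-1].astype(np.float32));print(n,q,round(r['confidence'],2),cv2.boundingRect(m),m.sum(),np.round(cv2.boxPoints(R)).tolist())
    if q=='brush':
        ys,xs=np.nonzero(m)
        if n=='side':
            for y in range(ys.min(),ys.max()+1,4): print(y,xs[ys==y].min(),xs[ys==y].max())
        else:
            for x in range(xs.min(),xs.max()+1,3): print(x,ys[xs==x].min(),ys[xs==x].max())
E
```

```text
time_s: 25.3
eef_pos: [437.3, -164.4, 301.5]
eef_rot: [-3.141, 0.0, 0.602]
ft_force: [0.2, -0.3, -0.4]
grip_width: 30.0
finger_force: 0.0
time_s: 25.92
eef_pos: [428.2, -164.8, 301.6]
eef_rot: [-3.141, 0.0, 0.008]
ft_force: [0.5, 0.2, 0.2]
grip_width: 30.2
finger_force: 0.0
(np.uint64(1065), array([   0.797,  522.   , -164.   ,    0.   ]), array([ 7.9000e-01,  5.2275e+02, -1.6512e+02, -3.0000e-02]))
(np.uint64(210), array([ 4.61e-01,  5.19e+02, -1.67e+02,  2.50e-01]), array([ 4.6000e-01,  5.2462e+02, -1.6775e+02,  6.0000e-02]))
side brush 0.65 (288, 238, 11, 26) 203 [[288.0, 238.0], [298.0, 238.0], [298.0, 263.0], [288.0, 263.0]]
238 291 293
242 288 297
246 288 298
250 289 298
254 290 296
258 292 296
262 292 296
side brush 0.41 (347, 335, 17, 31) 347 [[346.0, 363.0], [352.0, 334.0], [366.0, 337.0], [359.0, 366.0]]
335 355 355
339 351 360
343 351 361
347 351 363
351 350 362
355 348 361
359 347 359
363 349 357
side bay 0.69 (322, 248, 49, 63) 1045 [[321.0, 250.0], [361.0, 244.0], [371.0, 307.0], [331.0, 313.0]]
side bay 0.26 (287, 237, 12, 27) 219 [[287.0, 237.0], [298.0, 237.0], [298.0, 263.0], [287.0, 263.0]]
top brush 0.71 (353, 208, 42, 8) 167 [[353.0, 208.0], [394.0, 208.0], [394.0, 215.0], [353.0, 215.0]]
353 212 212
356 211 213
359 211 213
362 211 213
365 211 213Traceback (most recent call last):
  File "<stdin>", line 13, in <module>
    return umr_minimum(a, axis, None, out, keepdims, initial, where)
ValueError: zero-size array to reduction operation minimum which has no identity
```

```bash
python3 - <<'E'
from h import *
print(tri('side',(292.5,240.5),'top',(393,211.5)), onz('top',(354,212),12), onz('top',(372,212),101))
E
```

```text
(array([ 511.22975879, -265.07856319,  215.35944663]), np.float64(1.9226255778945773)) [ 523.65097192 -153.48499263   12.        ] [ 516.85314167 -211.12194318  101.        ]
```

```bash
python3 -m crank '[[[0.8,0.4,0],0.18,0],[[0.9,0.4,0],0.18,0],[[0,0,0],0.18,0],[[0,0,0],0.18,0],[[0,0,0],0.18,0]]';python3 -m crank '[[[0,0,0],0.18,0],[[0,0,-3],0.18,0],[[0,0,-4],0.18,0],[[0,0,-5],0.12,0],[[0,0,-5],0,0]]'; python3 -m crank '[[[0,0,-4],0,0],[[0,0,-3],0,0],[[0,0,-1.2],0,0],[[0,0,0],0,0]]'
```

```text
time_s: 26.8
eef_pos: [445.5, -156.8, 301.9]
eef_rot: [-3.142, 0.0, 0.914]
ft_force: [-0.3, -0.1, 0.3]
grip_width: 0.5
finger_force: 0.0
time_s: 27.42
eef_pos: [445.6, -156.9, 130.8]
eef_rot: [3.141, 0.0, 1.57]
ft_force: [0.6, -0.6, -0.6]
grip_width: 0.4
finger_force: 0.0
time_s: 27.92
eef_pos: [445.4, -156.8, 49.8]
eef_rot: [-3.141, -0.0, 1.568]
ft_force: [1.2, 0.3, -0.3]
grip_width: 0.6
finger_force: 0.0
```

```bash
python3 -m crank '[[[1,0,-0.5],0,0],[[0.8,0,0],0,0],[[0.8,0,0],0,0],[[0.8,0,0],0,0],[[0.8,0,0],0,0]]';python3 -m crank '[[[0.8,0,0],0,0],[[1,0,0],0,0],[[1,0,0],0,0],[[1,0,0],0,0],[[0,0,0],0,0]]'; python3 - <<'E'
from h import *
a=snap('side');b=snap('top');p=readout.get_state()['eef_pos'];print(p)
for n,im in (('side',a),('top',b)): print(mugfit(n,im,p[0]+50,-167))
for n,q in (('side','brush'),('top','brush'),('top','bay')):
   for r in regions_of(n,q)[:1]:
    m=r['pixels'].astype(np.uint8);print(n,q,round(r['confidence'],2),cv2.boundingRect(m),m.sum())
E
```

```text
time_s: 28.55
eef_pos: [487.3, -156.6, 44.9]
eef_rot: [-3.14, -0.0, 1.568]
ft_force: [-7.1, 1.2, 5.5]
grip_width: 0.4
finger_force: 3.5
time_s: 29.18
eef_pos: [526.2, -156.9, 45.0]
eef_rot: [3.141, 0.0, 1.568]
ft_force: [-1.3, -0.3, 0.2]
grip_width: 0.7
finger_force: 0.3
[ 525.45755399 -156.81090238   44.86475993]
(np.uint64(768), array([ 5.89000e-01,  5.75458e+02, -1.64000e+02, -2.50000e-01]), array([ 5.9000e-01,  5.7471e+02, -1.6362e+02, -1.9000e-01]))
(np.uint64(5), array([ 0.00000e+00,  5.99458e+02, -1.43000e+02,  5.00000e-01]), array([ 0.0000e+00,  5.9946e+02, -1.4412e+02,  9.0000e-02]))
side brush 0.63 (310, 239, 11, 25) 183
top bay 0.8 (330, 166, 58, 27) 390
```

```bash
python3 -m crank '[[[0.8,0,0],0,0],[[1,0,0],0,0],[[1,0,0],0,0],[[1,0,0],0,0],[[0.8,0,0],0,0]]';python3 -m crank '[[[0.8,0,0],0,0],[[0.6,0,0],0,0],[[0.4,0,0],0,0],[[0,0,0],0,0]]'; python3 - <<'E'
from h import *
a=snap('side');p=readout.get_state()['eef_pos'];print(p)
print(mugfit('side',a,p[0]+52,-167))
for r in regions_of('side','brush')[:1]:
    m=r['pixels'].astype(np.uint8);print(round(r['confidence'],2),cv2.boundingRect(m),m.sum())
E
```

```text
time_s: 30.05
eef_pos: [572.1, -156.9, 44.9]
eef_rot: [-3.142, -0.0, 1.568]
ft_force: [-4.2, 1.4, 2.0]
grip_width: 0.2
finger_force: 2.1
time_s: 30.55
eef_pos: [589.9, -157.0, 45.0]
eef_rot: [3.141, 0.0, 1.568]
ft_force: [-0.1, 1.3, -0.1]
grip_width: 1.0
finger_force: 0.5
[ 589.73355426 -156.99549393   44.93381089]
(np.uint64(73), array([ 5.60000e-02,  6.35734e+02, -1.70000e+02,  0.00000e+00]), array([ 6.0000e-02,  6.3386e+02, -1.7188e+02, -1.2000e-01]))
0.64 (329, 239, 10, 22) 147
```

```bash
python3 -m crank '[[[0.4,0,0],0,0],[[0.4,0,0],0,0],[[0,0,0],0,0]]';python3 -m crank '[[[0.3,0,0],0,0],[[0,0,0],0,0]]';python3 -m crank '[[[0.3,0,0],0,0],[[0,0,0],0,0]]'
```

```text
time_s: 31.02
eef_pos: [597.5, -156.9, 45.0]
eef_rot: [3.142, -0.0, 1.568]
ft_force: [-1.7, 1.2, 0.7]
grip_width: 0.3
finger_force: 1.2
time_s: 31.28
eef_pos: [600.4, -156.8, 45.0]
eef_rot: [-3.141, -0.0, 1.568]
ft_force: [-3.6, 2.2, 2.1]
grip_width: 0.3
finger_force: 1.8
time_s: 31.52
eef_pos: [603.4, -156.9, 44.9]
eef_rot: [-3.142, -0.0, 1.568]
ft_force: [-2.1, 0.9, 1.7]
grip_width: 0.4
finger_force: 1.8
```

```bash
python3 -m crank '[[[0.3,0,0],0,0],[[0,0,0],0,0]]';python3 -m crank '[[[0.3,0,0],0,0],[[0,0,0],0,0]]'
```

```text
time_s: 31.78
eef_pos: [606.5, -156.9, 44.9]
eef_rot: [3.141, 0.0, 1.568]
ft_force: [-2.4, 1.8, 1.3]
grip_width: 0.3
finger_force: 1.6
time_s: 32.02
eef_pos: [608.3, -156.6, 44.7]
eef_rot: [-3.139, -0.001, 1.568]
ft_force: [-11.2, 3.9, 8.5]
grip_width: 0.7
finger_force: 5.9
```

```bash
python3 -m crank '[[[-1,0,0],0,0],[[-3,0,0],0,0],[[-4,0,0],0,0],[[-4,0,2],0,0],[[-4,0,5],0,0]]';python3 -m crank '[[[-2,0,5],0,0],[[-2,0,5],0,0],[[0,0,4],0,0],[[0,0,0],0,0]]'; python3 - <<'E'
from h import *
a=snap('side');b=snap('top');cv2.imwrite('pics/p_t.png',b[:,:,::-1]);cv2.imwrite('pics/p_s.png',a[:,:,::-1])
for n,im in (('side',a),('top',b)): print(n,mugfit(n,im,655,-167))
hsv=cv2.cvtColor(b,cv2.COLOR_RGB2HSV)
for c in (340,350,356,358,360,362,375,380): print(c,[tuple(int(v) for v in hsv[r,c]) for r in range(162,192,2)])
for n,q in (('side','brush'),('top','brush'),('top','bay'),('top','mug')):
   for r in regions_of(n,q)[:3]:
    m=r['pixels'].astype(np.uint8);print(n,q,round(r['confidence'],2),cv2.boundingRect(m),m.sum())
print(proj('top',[[694,-172,30],[701,-172,30],[706,-172,30],[661,-165,101],[654,-165,101]]))
E
```

```text
time_s: 32.65
eef_pos: [448.1, -156.6, 113.0]
eef_rot: [-3.139, -0.001, 1.568]
ft_force: [0.4, -0.5, 1.3]
grip_width: 0.3
finger_force: 0.0
time_s: 33.15
eef_pos: [411.8, -157.7, 256.8]
eef_rot: [3.135, 0.003, 1.568]
ft_force: [-0.4, 0.8, -0.9]
grip_width: 0.2
finger_force: 0.0
side (np.uint64(35), array([ 2.70e-02,  6.61e+02, -1.43e+02, -2.50e-01]), array([ 3.0000e-02,  6.6175e+02, -1.4300e+02, -2.5000e-01]))
top (np.uint64(214), array([ 4.43e-01,  6.52e+02, -1.85e+02, -2.50e-01]), array([ 4.4000e-01,  6.5312e+02, -1.8500e+02, -2.8000e-01]))
340 [(24, 17, 153), (30, 13, 154), (11, 107, 105), (13, 158, 87), (48, 14, 88), (30, 13, 156), (27, 15, 152), (33, 17, 154), (30, 15, 154), (33, 15, 153), (33, 15, 154), (37, 15, 152), (37, 15, 152), (26, 13, 154), (37, 15, 153)]
350 [(27, 18, 154), (34, 12, 153), (14, 80, 111), (12, 147, 99), (36, 15, 83), (24, 16, 158), (30, 10, 153), (21, 18, 145), (21, 30, 110), (12, 59, 99), (15, 28, 108), (21, 24, 141), (26, 13, 156), (30, 12, 153), (27, 15, 153)]
356 [(25, 18, 155), (27, 16, 155), (18, 48, 107), (13, 156, 111), (14, 224, 49), (10, 181, 48
[... 1015 characters left out ...]
2, 48), (30, 15, 84), (30, 17, 77)]
380 [(30, 17, 151), (30, 15, 151), (24, 17, 149), (12, 118, 95), (5, 78, 39), (27, 18, 157), (21, 16, 155), (24, 17, 153), (24, 16, 156), (22, 18, 153), (27, 16, 159), (135, 7, 71), (18, 33, 77), (18, 49, 93), (20, 67, 69)]
side brush 0.84 (320, 234, 20, 27) 251
top brush 0.51 (354, 176, 38, 18) 213
top brush 0.15 (193, 227, 28, 26) 331
top bay 0.54 (330, 165, 57, 25) 310
top bay 0.36 (351, 167, 23, 24) 326
top mug 0.87 (351, 167, 25, 24) 353
top mug 0.85 (289, 167, 22, 27) 407
top mug 0.79 (241, 172, 26, 24) 467
[[357.78524428 168.98960191]
 [357.72830682 167.25807517]
 [357.68766869 166.02222813]
 [358.45294461 174.2596424 ]
 [358.5132951  176.08779931]]
```

```bash
cat > fit2.py <<'E'
from h import *
t=np.linspace(0,2*np.pi,40)
def fit(n,f,x0,y0,R=21):
    F=cv2.resize(f,None,fx=4,fy=4,interpolation=cv2.INTER_NEAREST);best=[]
    for x in np.arange(x0-R,x0+R+1,3):
      for y in np.arange(y0-R,y0+R+1,3):
        for a in (-.9,-.6,-.3,0,.3,.6,.9):
          P=np.vstack([np.c_[x+40*np.cos(t),y+40*np.sin(t),np.full(40,z)] for z in (0,101)])
          d=np.array([np.sin(a),-np.cos(a)]);e=np.array([-d[1],d[0]])
          E=np.array([[*(np.array([x,y])+d*r+e*s),z] for r in (38,73) for s in(-6,6) for z in (25,80)])
          g=np.zeros_like(F)
          for Q in (P,E): cv2.fillConvexPoly(g,cv2.convexHull(np.round((proj(n,Q)+.5)*4).astype(np.int32)),1)
          best.append(((F&g).sum()/(F|g).sum(),x,y,a))
    best.sort(reverse=True);return np.round(best[0],3),np.round(np.mean(best[:10],0),2)
if __name__=='__main__':
  for n in ('side','top'):
    snap(n)
    for r in regions_of(n,'mug'):
      m=r['pixels'].astype(np.uint8);c=proj(n,[655,-172,50])[0]
      if np.hypot(*(np.array(r['xy'])-c))<15:
        b=regions_of(n,'brush')
        for k in b[:1]: m|=(k['pixels'].astype(np.uint8) if 0 else 0)
        print(n,round(r['confidence'],2),cv2.boundingRect(m),m.sum(),fit(n,m,655,-172)); 
  print('front base',proj('top',[[614,-172,0],[606,-172,0],[600,-172,0]]))
  for r in regions_of('top','brush')[:1]:
    m=r['pixels'];ys,xs=np.nonzero(m)
    for x in range(xs.min(),xs.max()+1,4):
      if (xs==x).any(): print(x,ys[xs==x].min(),ys[xs==x].max())
E
python3 fit2.py
```

```text
top 0.94 (351, 167, 23, 24) 341 (array([   0.728,  652.   , -181.   ,    0.9  ]), array([ 7.200e-01,  6.511e+02, -1.822e+02,  6.000e-01]))
front base [[357.54450164 189.82015202]
 [357.60852896 191.78162091]
 [357.65659225 193.25403374]]
355 177 177
359 177 180
363 179 181
367 180 183
371 182 185
375 183 186
379 184 189
383 185 191
387 186 193
391 190 190
```

```bash
python3 - <<'E'
from h import *
snap('side')
for r in regions_of('side','brush')[:1]:
    m=r['pixels'];ys,xs=np.nonzero(m)
    for y in range(ys.min(),ys.max()+1,3): print(y,xs[ys==y].min(),xs[ys==y].max())
for uv in ((322,240),(326,236),(324,238)): print(tri('side',uv,'top',(388,190)))
print(onz('top',(356.5,177.5),10))
s=readout.get_state();print(s['time_s'],s['eef_pos'],s['ft_force'])
E
```

```text
233 322 327
236 319 330
239 319 332
242 320 333
245 322 334
248 324 335
251 327 336
254 330 338
257 332 339
260 335 340
(array([ 584.62901247, -253.59657369,  201.10705874]), np.float64(4.137560003833565))
(array([ 588.98885573, -252.31124534,  210.06685999]), np.float64(6.6728718409092895))
(array([ 586.81579433, -252.93913818,  205.57594092]), np.float64(1.2760290387209527))
[ 662.93365759 -168.1841952    10.        ]
33.85 [ 410.41158545 -156.8707997   253.62945555] [ 0.48338241 -0.12022928 -0.3699838 ]
```

```bash
python3 -c "
from rig import bot
print(bot.hand_in())"
```

```text
the job is handed in; nothing more can be done
None
```

I turned the brush end for end, stood it handle-down in the orange mug, pushed the mug to the bay's back rail and handed the job in at about 34 s; the hand-in returned no verdict. The last pictures put the brush's lean at about 30° (limit 40°). I take the mug to be against the rail from the push force jumping to 11 N, since its measured centre (about 650 to 660 mm ahead) is only good to several millimetres.

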